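# Hold a reagent bottle on its side for a sediment check

## Robot

A 6-joint arm with a two-finger parallel gripper is mounted at the origin on a cart in front of the work surface, level with it; the furniture and walls round the work are solid. World frame = base frame: x ahead of the robot, y to its left, z up, the work surface at z = 0. Lengths are in m, angles in rad, forces in N, time in s.
With the tool pointing down it reaches from about 0.4 to 0.825 m from the base axis. Payload 7 kg.
Tool frame: the origin (TCP) lies between the finger pads; the fingertips stand 22 mm ahead of it and the grasp point (between the pads) lies 3 mm ahead of it (manip.tip_reach is the z of the fingertips in the tool frame, in m); z points along the fingers, y is the line along which they close (so a half turn about z gives the same grasp; the last joint's range is limited). The gripper opens to 88 mm and grips with 3 to 60 N. Pads are 19 mm wide; open, the fingers measure 130 mm over their backs; the gripper's body (78 mm by 193 mm) begins 47 mm behind the grasp point.
Start: joints at [-0.885, 0.359, 0.012, 0, -1.224, -0.288], TCP at [0.261, -0.622, 0.224] pointing down, gripper open.
Joint ranges: [-3.07, 3.07], [-1.43, 2.12], [-1.02, 1.25], [-3.03, 1.67], [-3.05, -0], [-3.03, 3.03]. Speed limits (rad/s): [2.39, 2.39, 3.01, 3.14, 3.14, 3.14].

## Interface

Orientations are given as a unit quaternion [x, y, z, w].
In Python, from rig import manip gives the robot as it stands.
- The arm moves only by the tool apply_moves, never from a script. Its argument "moves" is one flat list of numbers, 7 for each row, row after row: the shift along the tool's x, y, z in m, then the turn, a rotation vector about the tool's x, y, z in rad, then the finger opening in m, from 0 to 0.0876. A call has 1 to 20 rows; each row is the pose to reach, as a shift and turn from the pose commanded when the call began, along the tool's axes at that moment; what a row does not reach only later rows make up. A row lasts 1/8 s, in which the tool goes at most 62.5 mm and 10.7 degrees, less where a joint would pass 70% of its speed; a pose out of reach is approached as far as the arm can. A call with a gripper value outside its range is refused whole. The fingers move at their own pace and stop on an object; "squeeze" is the grip in N (left out, the last holds). Time passes only in rows, so rows that repeat a pose let the fingers close. It gives the time, the measured TCP pose, the force, the opening and the grip force at its end, in the units of the state.
- manip.observe(): the state, without advancing time (a new reading comes with each control period).
- manip.grab_frame(name): name is "scene" or "side" or "wrist"; returns a dict with "image" (384x512x3 uint8, red, green, blue), "vfov" (degrees; the focal length in pixels is half the picture's height over the tangent of half this angle, whatever the lens; pixels are square), "cx", "cy" (the principal point, pixels), "k1" (the pictures are not rectified: a ray, as slopes to the right and down, at radius r is drawn at 1 + k1 r^2 times it, then the intrinsics apply), "rvec" (rotation vector, rad) and "tvec" (3), from world to camera coordinates, as OpenCV has them. Camera axes: x right, y down, z forward; pixel columns grow to the right and rows downward; lengths in m; the calibration is good to about 2 mm. A picture is of the moment at which its call begins. There is no depth.
- manip.close_job(): hands the job in; it is judged then, once.
The state is a dict: "clock": time; "qpos": joint angles; "joint_vel": joint speeds; "effort": joint torques, N m; "ee_pos": TCP position; "orientation": TCP orientation; "force": force on the tool from outside, world axes, zero at the start; "moment": the same for the moment, N m; "opening": opening from 0.0 (shut) to 1.0 (fully open); "finger_force": force on a finger pad.
Only numpy, scipy, OpenCV 4.12 (cv2) and the standard library are available. Lean on these libraries where they do the work, as an engineer would, in place of code of your own. Each camera call takes 0.05 s, during which the arm holds its last target. There are 200 camera calls.

## Task

Two capped bottles stand in the wells of a two-place bottle holder. Draw the bigger one straight up out of its well, turn it to lie level on its side, and finish while still holding it there motionless, at least 20 cm above the worktop, so that it can be checked for sediment. Leave the small bottle standing in its well and the beaker and timer where they are.

Things in the scene. Friction and masses are not known exactly. Their poses are not given: they have to be found in the camera images.
- bottle: The bigger bottle, to be handled: dark dropper bottle with screw cap, 89 mm tall; round body 42 mm across up to 50 mm above its underside, then sloping shoulders, then a cap 26 mm across from 66 mm to the top. Loose, 0.08 to 0.17 kg, in either well (1 to 2 mm of play, leaning a degree or so). Origin: centre of its underside; z runs along its axis to the cap.
- bottle_middle (a point): Point on the axis of the bigger bottle, half way up it (44 mm above its underside); axes as bottle.
- small_bottle: The smaller, pale bottle in the other well, to be left standing: 36 mm across, 75 mm tall with its cap. Loose. Origin: centre of its underside; z towards its cap.
- holder: Fixed grey block, 64 mm (its x) by 170 mm (its y) by 26 mm high, with two round wells 45 mm across, centred 50 mm either side of its middle along y; well floors 8 mm above the worktop (wells 18 mm deep). Origin: centre of its underside; x points roughly away from the robot. A 0.4 m tall computer tower stands back left of it (from x 0.63, y 0.29 to 0.48).
- beaker: Open glass beaker, 59 mm across, 72 mm tall, standing on the worktop behind the holder; bystander. Loose. Origin: centre of its underside.
- timer: Bench timer, 62 x 66 x 20 mm, lying on the worktop to the right of the holder; bystander. Loose. Origin: centre of its underside.
Not all that is in view belongs to the job. What is shaped like the bottle but yellow is not meant.

How it is judged:
On the way:
1. the bigger bottle is drawn up clear of its well, still upright, in the fingers (height (world z) of bottle above 0.045 m and angle between bottle's own z axis and vertical below 0.35 rad and contact force between the fingers and bottle above 1 N), for 0.1 s.
At the end, for the whole second after the job is handed in: The fingers hold the bigger bottle still, its middle at least 200 mm above the worktop, its axis within 17 degrees of level, clear of the holder; the small bottle stands upright in its well (height (world z) of bottle_middle above 0.2 m and angle between bottle's own z axis and vertical between 1.27 and 1.87 rad and contact force between the fingers and bottle above 1 N and contact force between bottle and holder below 0.1 N and linear speed of bottle below 0.03 m/s and angular speed of bottle below 0.2 rad/s and angle between small_bottle's own z axis and vertical below 0.25 rad and horizontal distance between small_bottle and holder below 0.062 m and height (world z) of small_bottle below 0.015 m); the arm keeps its last pose, push and grip.
It fails at once if the small bottle is lifted or knocked out of its well (distance of small_bottle from where it was at the start of the episode above 0.02 m or angle between small_bottle's own z axis and vertical above 0.5 rad).
It fails at once if the beaker or the timer is displaced (distance of any of beaker, timer from where it was at the start of the episode above 0.03 m).
It also fails if it takes over 43 s, if anything falls off the work surface, if the arm or the gripper's body presses on something with over 40 N, if the wrist force passes 120 N, or if a joint passes its speed limit or range.

## Working session

There is one attempt and no reset: what is moved stays moved. The work goes in short steps, Python scripts to look and compute and a tool call to move; the robot and the scene stay as the last step left them, time stands still between calls to the robot, and variables do not carry over. Pictures are saved under pics/ and viewed, at most 10 in all, crops included, and the job is handed in when it is done.

Besides the shell and the picture viewer there is one more tool, called after "Call:" as a command line: name --argument value ..., lists and objects as JSON in quotes. apply_moves: Moves the arm, as the interface text tells. Its arguments: {"type":"object","properties":{"moves":{"type":"array","items":{"type":"number"}},"squeeze":{"type":"number"}},"required":["moves"]}

```bash
ls; mkdir -p pics; python3 - <<'E'
from rig import manip
import cv2, numpy as np
s=manip.observe(); print({k:np.round(v,3) for k,v in s.items()}, manip.tip_reach)
ims=[]
for n in("scene","side","wrist"):
    f=manip.grab_frame(n); im=f["image"]
    print(n,{k:np.round(v,4) for k,v in f.items() if k!="image"})
    np.save(f"pics/{n}0.npy",f,allow_pickle=True)
    cv2.imwrite(f"pics/{n}0.png",im[:,:,::-1]); ims.append(im)
t=np.zeros((600,800,3),np.uint8)
for i,im in enumerate(ims): t[(i//2)*300:(i//2)*300+300,(i%2)*400:(i%2)*400+400]=cv2.resize(im,(400,300))
cv2.imwrite("pics/all0.png",t[:,:,::-1])
E
```

```text
pics
{'clock': np.float64(0.0), 'qpos': array([-0.885,  0.359,  0.011, -0.   , -1.224, -0.288]), 'joint_vel': array([-0.003,  0.001,  0.002,  0.   , -0.   ,  0.   ]), 'effort': array([ 2.0000e-03, -5.8272e+01,  2.9306e+01,  6.9970e+00,  7.0000e-03,
       -0.0000e+00]), 'ee_pos': array([ 0.261, -0.622,  0.223]), 'orientation': array([-0.198,  0.98 ,  0.001, -0.   ]), 'force': array([-0.343,  1.3  ,  0.885]), 'moment': array([ 0.032, -0.014,  0.035]), 'finger_force': np.float64(0.0), 'opening': np.float64(0.999)} 0.022
scene {'vfov': np.float64(50.1887), 'cx': np.float64(247.4048), 'cy': np.float64(191.4976), 'k1': np.float64(-0.1313), 'rvec': array([ 1.7672, -1.0809,  0.7318]), 'tvec': array([-0.3672,  0.2365,  0.4669])}
side {'vfov': np.float64(51.3414), 'cx': np.float64(249.5303), 'cy': np.float64(196.3715), 'k1': np.float64(-0.1168), 'rvec': array([ 0.5634, -2.4892,  1.3942]), 'tvec': array([0.4736, 0.2319, 0.6233])}
wrist {'vfov': np.float64(62.623), 'cx': np.float64(260.0055), 'cy': np.float64(192.8096), 'k1': np.float64(-0.076), 'rvec': array([-1.6373, -2.4619, -0.3646]), 'tvec': array([ 0.6734, -0.0371,  0.3886])}
```

View pics/all0.png

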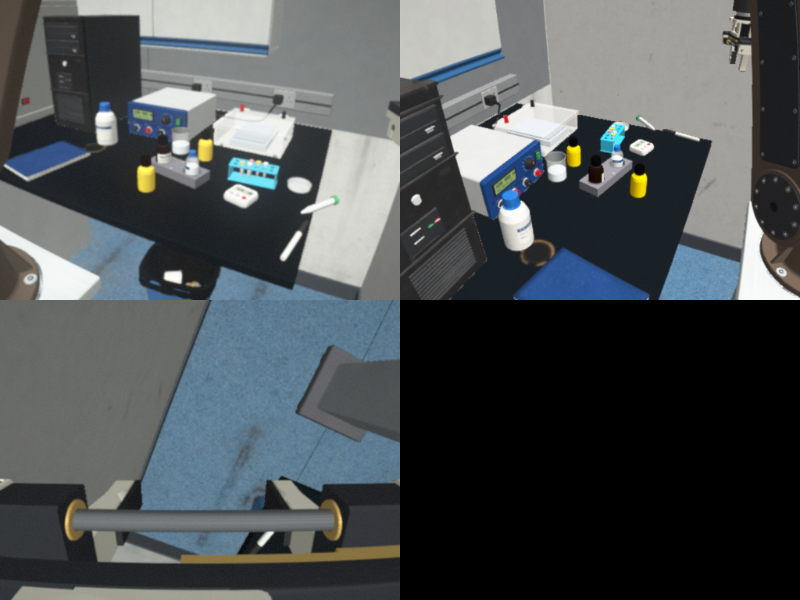

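The scene tile shows a dark bottle in the left well at about (163,150) and a pale, blue-capped one at (191,160). Yellow bottles stand at (146,178) and (205,150). In the side tile the dark bottle is at (196,168), the pale one at (217,155), and the yellows at (173,152) and (238,182). The dark bottle in the holder fits the description, since the yellows are excluded by colour. I'll confirm it in an enlarged crop.

```bash
python3 - <<'E'
import cv2,numpy as np
a=cv2.imread("pics/scene0.png")[160:270,165:305]; b=cv2.imread("pics/side0.png")[170:270,180:340]
a=cv2.resize(a,None,fx=2.8,fy=2.8,interpolation=cv2.INTER_CUBIC);b=cv2.resize(b,None,fx=2.5,fy=2.5,interpolation=cv2.INTER_CUBIC)
h=max(a.shape[0],b.shape[0]);t=np.zeros((h,a.shape[1]+b.shape[1],3),np.uint8);t[:a.shape[0],:a.shape[1]]=a;t[:b.shape[0],a.shape[1]:]=b
cv2.imwrite("pics/crop0.png",t);print(t.shape)
E
```

```text
(308, 792, 3)
```

View pics/crop0.png

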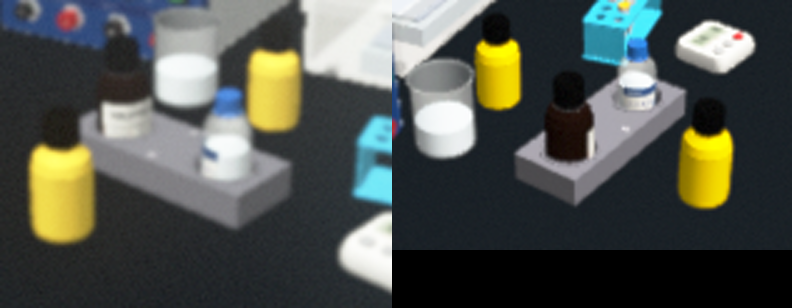

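The crop confirms it: the dark brown bottle with a black cap stands in the holder's left (far, +y) well, and the pale small one in the right well. The yellow ones stand on the bench. Next I measure.

```bash
cat > h.py <<'E'
import numpy as np, cv2
def cam(f):
    h=f["image"].shape[0]; fl=h/2/np.tan(np.radians(f["vfov"])/2)
    K=np.array([[fl,0,f["cx"]],[0,fl,f["cy"]],[0,0,1]]); R=cv2.Rodrigues(np.array(f["rvec"],float))[0]
    return K,np.array([f["k1"],0,0,0,0.]),R,np.array(f["tvec"],float).ravel()
def ray(f,uv):
    K,d,R,t=cam(f); p=cv2.undistortPointsIter(np.array([[uv]],float),K,d,None,None,(3,50,1e-10))[0,0]
    v=R.T@np.array([p[0],p[1],1]); return -R.T@t, v/np.linalg.norm(v)
def plane(f,uv,z):
    c,v=ray(f,uv); return c+v*(z-c[2])/v[2]
def tri(obs):
    A=np.zeros((3,3));b=np.zeros(3);rs=[ray(f,uv) for f,uv in obs]
    for c,v in rs: P=np.eye(3)-np.outer(v,v);A+=P;b+=P@c
    x=np.linalg.solve(A,b); return x,[float(np.linalg.norm((np.eye(3)-np.outer(v,v))@(x-c))) for c,v in rs]
def proj(f,X):
    K,d,R,t=cam(f); return cv2.projectPoints(np.array(X,float).reshape(-1,1,3),np.array(f["rvec"],float),t,K,d)[0][:,0]
def load(n): return np.load(f"pics/{n}.npy",allow_pickle=True).item()
E
python3 - <<'E'
from h import *
np.set_printoptions(precision=4,suppress=True)
a,b=load("scene0"),load("side0")
s=lambda x,y:(165+x/2.8-.3,160+y/2.8-.3); d=lambda x,y:(180+(x-392)/2.5-.3,170+y/2.5-.3)
print("cap",tri([(a,s(122,42)),(b,d(569,79))]))
print("capbase",tri([(a,s(123,66)),(b,d(569,101))]))
print("smallcap",tri([(a,s(229,94)),(b,d(638,43))]))
print("front-right(robot,-y) corner",tri([(a,s(237,198)),(b,d(686,92))]))
print("scene corners z26:",[plane(a,s(*p),.026)[:2] for p in [(83,118),(237,198),(291,168)]])
print("side corners z26:",[plane(b,d(*p),.026)[:2] for p in [(516,155),(574,180),(686,92),(632,78)]])
# masks
for n,f in(("scene",a),("side",b)):
    hsv=cv2.cvtColor(f["image"],cv2.COLOR_RGB2HSV); m=cv2.inRange(hsv,(100,60,60),(125,255,255))
    k,l,st,c=cv2.connectedComponentsWithStats(m)
    print(n,[(st[i,:5].tolist()) for i in range(1,k) if 15<st[i,4]<200])
E
```

```text
cap (array([ 0.546 , -0.0474,  0.0948]), [0.00043331690058970947, 0.00043331690058970095])
capbase (array([ 0.5466, -0.0471,  0.0741]), [0.0004211396900607992, 0.0004211396900608747])
smallcap (array([ 0.526 , -0.1469,  0.0818]), [6.41534692236819e-05, 6.415346922362832e-05])
front-right(robot,-y) corner (array([ 0.4873, -0.1737,  0.0244]), [3.0867538135935425e-05, 3.0867538135885714e-05])
scene corners z26: [array([ 0.5397, -0.0143]), array([ 0.4847, -0.1749]), array([ 0.5428, -0.1901])]
side corners z26: [array([ 0.5832, -0.0183]), array([ 0.5236, -0.008 ]), array([ 0.4865, -0.1713]), array([ 0.5417, -0.1731])]
scene [[240, 190, 12, 12, 118], [190, 358, 16, 9, 83], [223, 369, 20, 7, 49]]
side [[273, 185, 11, 10, 82], [273, 204, 13, 4, 30], [159, 285, 7, 8, 20]]
```

Call:
apply_moves --moves '[-0.12,0.105,0,0,0,0.15,0.0876,-0.24,0.21,0,0,0,0.3,0.0876,-0.36,0.315,0.01,0,0,0.45,0.0876,-0.486,0.419,0.02,0,0,0.61,0.0876,-0.486,0.419,0.02,0,0,0.61,0.0876,-0.486,0.419,0.02,0,0,0.61,0.0876,-0.486,0.419,0.02,0,0,0.61,0.0876,-0.486,0.419,0.02,0,0,0.61,0.0876,-0.486,0.419,0.02,0,0,0.61,0.0876,-0.486,0.419,0.02,0,0,0.61,0.0876,-0.486,0.419,0.02,0,0,0.61,0.0876,-0.486,0.419,0.02,0,0,0.61,0.0876,-0.486,0.419,0.02,0,0,0.61,0.0876,-0.486,0.419,0.02,0,0,0.61,0.0876]' --squeeze 40

```text
clock: 1.9
ee_pos: [0.5467, -0.0488, 0.2038]
orientation: [0.107, 0.994, 0.0, 0.0]
force: [0.5, -0.4, 0.4]
opening: 0.996
finger_force: 0.0
```

```bash
python3 - <<'E'
from rig import manip
from h import *
np.set_printoptions(precision=4,suppress=True)
s=manip.observe(); print(s["clock"],s["qpos"],s["ee_pos"],s["orientation"],s["force"])
f=manip.grab_frame("wrist"); np.save("pics/wrist1.npy",f,allow_pickle=True); cv2.imwrite("pics/wrist1.png",f["image"][:,:,::-1])
K,d,R,t=cam(f); print("cam",-R.T@t,"axis",R[2])
print("pred cap top, body mid, small cap, well axis",proj(f,[[.546,-.0474,.097],[.546,-.0474,.058],[.526,-.147,.083]]))
E
```

```text
1.9 [ 0.2679  0.1663 -0.2973 -0.     -1.107  -2.0523] [ 0.5467 -0.0488  0.2038] [0.1066 0.9943 0.     0.0001] [ 0.521  -0.388   0.4055]
cam [ 0.4702 -0.0304  0.3638] axis [ 0.2841 -0.0631 -0.9567]
pred cap top, body mid, small cap, well axis [[259.8417 189.0466]
 [259.9113 178.1277]
 [151.017  186.5418]]
```

View pics/wrist1.png

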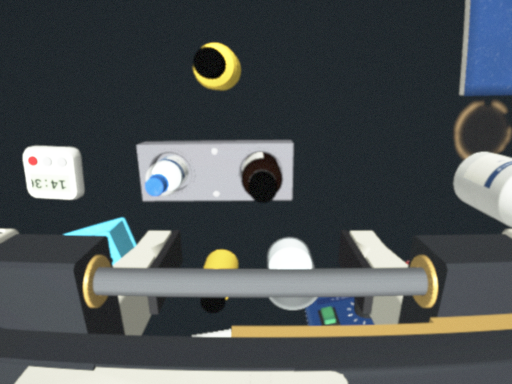

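The wrist view shows the dark bottle in the grey holder with its cap at about (263,187), close to the predicted (260,189). The pale bottle is at (165,177), the beaker at (290,270) and the timer at (55,172). I'll refine this by mask.

```bash
python3 - <<'E'
from h import *
np.set_printoptions(precision=4,suppress=True)
f=load("wrist1"); a,b=load("scene0"),load("side0"); im=f["image"]; g=im.max(2)
# grey holder: front (robot-side) edge & sides
sub=g[125:215,120:310]; m=(sub>70).astype(np.uint8)
c=max(cv2.findContours(m,0,2)[0],key=cv2.contourArea); r=cv2.minAreaRect(c); bx=cv2.boxPoints(r)+[120,125]
P=np.array([plane(f,p,.026)[:2] for p in bx]); print("holder corners",P,"sides",np.linalg.norm(P-np.roll(P,1,0),axis=1),"ctr",P.mean(0))
# cap: black, inside
blk=((im.max(2)<22)&(np.indices(g.shape)[0]<200)&(np.indices(g.shape)[0]>150)).astype(np.uint8); blk[:,:235]=0; blk[:,290:]=0
c=max(cv2.findContours(blk,0,2)[0],key=cv2.contourArea); (u,v),rad=cv2.minEnclosingCircle(c); print("cap px",u,v,rad,cv2.contourArea(c), "top@.097",plane(f,(u,v),.095), "diam", 2*rad*(.3638-.095)/cam(f)[0][0,0])
k=(255*(im[150:205,235:290]>0)).shape
print("tri3",tri([(f,(u,v)),(a,(208.3,174.7)),(b,(250.5,201.3))]))
for nm,p in(("beaker rim",(290,262)),("yellow near",(210,65)),("yellow far",(214,300))): print(nm,plane(f,p,.08)[:2])
E
```

```text
holder corners [[ 0.5497 -0.1943]
 [ 0.4826 -0.1715]
 [ 0.5196 -0.0045]
 [ 0.5881 -0.0173]] sides [0.1811 0.0709 0.1711 0.0697] ctr [ 0.535  -0.0969]
cap px 262.5 186.1666717529297 14.385659217834473 569.5 top@.097 [ 0.5445 -0.0447  0.095 ] diam 0.024501592511573196
tri3 (array([ 0.5454, -0.0462,  0.0949]), [0.0017299389648384729, 0.0012957766713221433, 0.0009912717105562028])
beaker rim [ 0.6324 -0.035 ]
yellow near [ 0.4348 -0.0665]
yellow far [ 0.6602 -0.1221]
```

Call:
apply_moves --moves '[0.002,0.002,0.03,0,0,0,0.07,0.002,0.002,0.06,0,0,0,0.07,0.002,0.002,0.09,0,0,0,0.07,0.002,0.002,0.115,0,0,0,0.07,0.002,0.002,0.135,0,0,0,0.07,0.002,0.002,0.145,0,0,0,0.07,0.002,0.002,0.145,0,0,0,0.07,0.002,0.002,0.145,0,0,0,0.07]' --squeeze 40

```text
clock: 2.95
ee_pos: [0.5462, -0.0454, 0.0595]
orientation: [0.106, 0.994, 0.0, 0.001]
force: [-0.9, 0.5, -0.1]
opening: 0.797
finger_force: 0.0
```

```bash
python3 - <<'E'
from rig import manip
from h import *
ims=[]
for n,(x,y) in(("scene",(170,150)),("side",(190,160))):
    f=manip.grab_frame(n); ims.append(cv2.resize(f["image"][y:y+110,x:x+130],(400,338),interpolation=cv2.INTER_CUBIC))
cv2.imwrite("pics/c2.png",np.hstack(ims)[:,:,::-1])
E
```

```text
(no output)
```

View pics/c2.png

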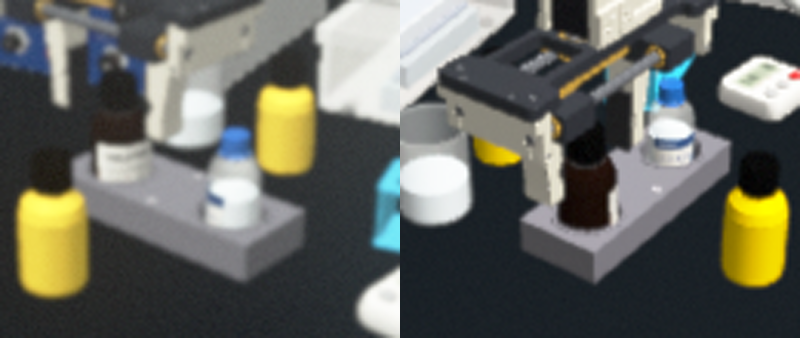

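```bash
python3 - <<'E'
from rig import manip
from h import *
np.set_printoptions(precision=1,suppress=True)
from scipy.spatial.transform import Rotation as Ro
s=manip.observe();R=Ro.from_quat(s["orientation"]).as_matrix();p=s["ee_pos"]
X=[p+R@np.array(v) for v in([0,.035,.022],[0,-.035,.022],[0,.035,0.022-.06],[0,0,.003])]+[[.545,-.046,.097],[.545,-.046,.026]]
for n,(x,y) in(("scene",(170,150)),("side",(190,160))):
    f=manip.grab_frame(n); np.save(f"pics/{n}2.npy",f,allow_pickle=True); print(n,(proj(f,X)-[x,y])*400/130)
print(s["ee_pos"],s["qpos"])
E
```

```text
scene [[ 81.2 136.7]
 [154.  165. ]
 [ 79.1  58.6]
 [116.4 125.8]
 [115.5  72.5]
 [116.9 166.2]]
side [[153.7 223.6]
 [216.3 176.5]
 [151.3 148.5]
 [185.6 176.6]
 [186.9 126.1]
 [188.2 212.9]]
[ 0.5 -0.   0.1] [ 0.3  0.3 -0.5  0.  -0.8 -2.1]
```

```bash
python3 - <<'E'
from h import *
ims=[]
for n,(x,y) in(("scene2",(175,130)),("side2",(190,140))):
    f=load(n); ims.append(cv2.resize(f["image"][y:y+80,x:x+80],(400,400),interpolation=cv2.INTER_CUBIC))
t=np.hstack(ims)[:,:,::-1].astype(float); t=255*(t/255)**.6
cv2.imwrite("pics/c3.png",t)
E
```

```text
[ WARN:0@0.055] global loadsave.cpp:1063 imwrite_ Unsupported depth image for selected encoder is fallbacked to CV_8U.
```

View pics/c3.png

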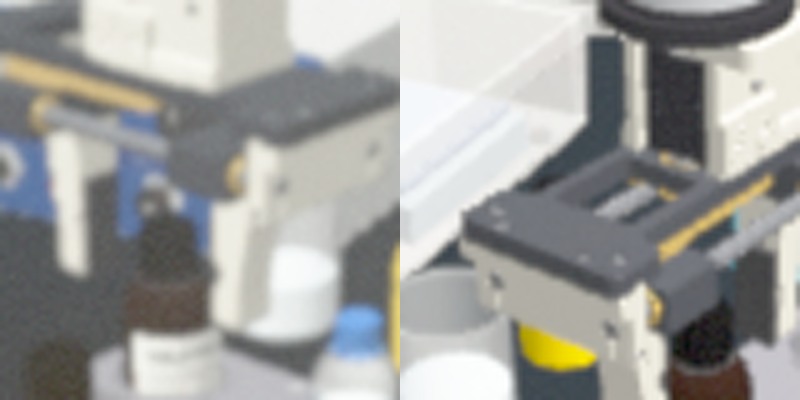

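```bash
python3 - <<'E'
from h import *
np.set_printoptions(precision=4,suppress=True)
a,b=load("scene2"),load("side2")
print(tri([(a,(189.4,184.4)),(b,(237.1,226.6))]))
print(tri([(a,(222,196.4)),(b,(261,208))]))
# which heights if finger lies in the tool plane: +y finger centre expected xy
for u,f in(((189.4,184.4),a),((237.1,226.6),b)): print([plane(f,u,z) for z in (.0375,.05,.06)])
E
```

```text
(array([0.551 , 0.0035, 0.0612]), [0.0018086535450770017, 0.0018086535450770305])
(array([ 0.5391, -0.085 ,  0.0569]), [0.0014967265595454767, 0.001496726559545402])
[array([0.593 , 0.0334, 0.0375]), array([0.5689, 0.0169, 0.05  ]), array([0.5496, 0.0038, 0.06  ])]
[array([ 0.569 , -0.0277,  0.0375]), array([ 0.5605, -0.0124,  0.05  ]), array([ 0.5538, -0.0001,  0.06  ])]
```

Both pictures put the fingertips at about z 0.059, not the 0.0375 the stated tip reach implies. I'll narrow the fingers to see whether the tips move before committing.

Call:
apply_moves --moves '[0,0,0,0,0,0,0.052,0,0,0.005,0,0,0,0.052,0,0,0.008,0,0,0,0.052,0,0,0.008,0,0,0,0.052]'

```text
clock: 3.65
ee_pos: [0.5454, -0.0454, 0.0502]
orientation: [0.106, 0.994, -0.0, -0.0]
force: [-0.8, 0.0, -0.1]
opening: 0.593
finger_force: 0.0
```

```bash
python3 - <<'E'
from rig import manip
from h import *
print(manip.tip_reach, manip.observe()["ee_pos"])
ims=[]
for n,(x,y) in(("scene",(170,140)),("side",(205,150))):
    f=manip.grab_frame(n); np.save(f"pics/{n}3.npy",f,allow_pickle=True); ims.append(cv2.resize(f["image"][y:y+100,x:x+80],(400,500),interpolation=cv2.INTER_CUBIC))
t=np.hstack(ims)[:,:,::-1]; t=(255*(t/255)**.6).astype(np.uint8)
cv2.imwrite("pics/c4.png",t)
E
```

```text
0.022 [ 0.54535051 -0.04541097  0.0501686 ]
```

View pics/c4.png

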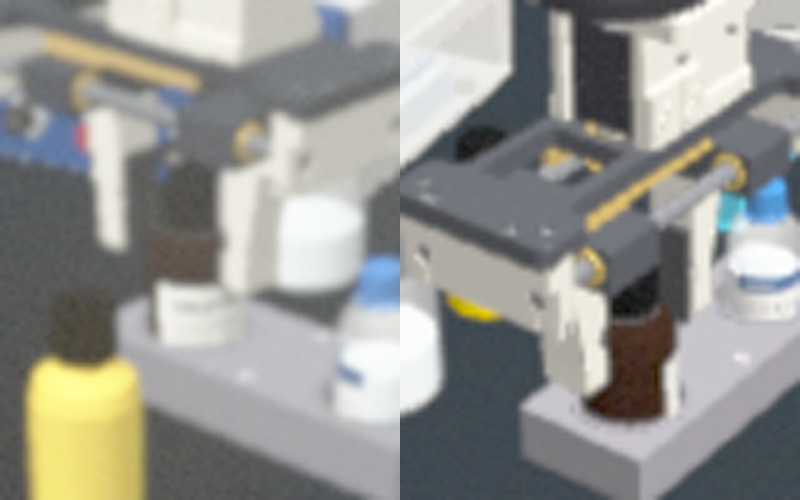

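```bash
python3 - <<'E'
from h import *
np.set_printoptions(precision=4,suppress=True)
a,b=load("scene3"),load("side3")
print("+y tip",tri([(a,(193,189)),(b,(240.6,228))]))
print("-y tip",tri([(a,(217,198)),(b,(263,213))]))
print("cap",tri([(a,(207.5,172.5)),(b,(251.5,202))]))
from rig import manip
p=manip.observe()["ee_pos"]
X=[[.545,-.046,z] for z in (.008,.026,.058,.074,.097)]
print((proj(a,X)-[170,140])*5,(proj(b,X)-[205,150])*5+[400,0])
E
```

```text
+y tip (array([ 0.5489, -0.0065,  0.0525]), [0.0011314863549347742, 0.0011314863549348152])
-y tip (array([ 0.5312, -0.0765,  0.053 ]), [0.0001057105776432919, 0.00010571057764340167])
cap (array([ 0.5438, -0.0453,  0.0977]), [0.0021739786358640797, 0.002173978635864028])
[[190.5367 357.174 ]
 [189.9591 320.1521]
 [188.9513 252.7577]
 [188.4578 218.2944]
 [187.762  167.8486]] [[631.3971 429.6908]
 [630.8731 395.9382]
 [629.9105 333.9889]
 [629.4138 302.0518]
 [628.681  254.9809]]
```

The tips sit at about z 0.053 with the TCP reading 0.050, and they followed the TCP. So the fingers end about 20 mm shorter than stated. I'll descend in small steps and watch the force.

Call:
apply_moves --moves '[0,0,0.002,0,0,0,0.052,0,0,0.004,0,0,0,0.052,0,0,0.004,0,0,0,0.052]'

```text
clock: 4.12
ee_pos: [0.5455, -0.0454, 0.0464]
orientation: [0.106, 0.994, -0.0, -0.0]
force: [-1.0, 0.2, -0.7]
opening: 0.596
finger_force: 0.0
```

Call:
apply_moves --moves '[0,0,0.002,0,0,0,0.052,0,0,0.004,0,0,0,0.052,0,0,0.004,0,0,0,0.052]'

```text
clock: 4.5
ee_pos: [0.5455, -0.0454, 0.0424]
orientation: [0.106, 0.994, -0.0, -0.0]
force: [-0.6, 0.4, 0.4]
opening: 0.593
finger_force: 0.0
```

Call:
apply_moves --moves '[0,0,0.002,0,0,0,0.052,0,0,0.004,0,0,0,0.052,0,0,0.004,0,0,0,0.052]'

```text
clock: 4.88
ee_pos: [0.5455, -0.0454, 0.0384]
orientation: [0.106, 0.994, -0.0, -0.0]
force: [0.7, 0.6, 0.1]
opening: 0.595
finger_force: 0.0
```

Call:
apply_moves --moves '[0,0,0,0,0,0,0.03,0,0,0,0,0,0,0.03,0,0,0,0,0,0,0.03,0,0,0,0,0,0,0.03,0,0,0,0,0,0,0.03,0,0,0,0,0,0,0.03]' --squeeze 40

```text
clock: 5.62
ee_pos: [0.5457, -0.0454, 0.0387]
orientation: [0.106, 0.994, -0.0, 0.0]
force: [-0.1, -0.5, 1.9]
opening: 0.458
finger_force: 40.0
```

Call:
apply_moves --moves '[0,0,-0.005,0,0,0,0.03,0,0,-0.015,0,0,0,0.03,0,0,-0.03,0,0,0,0.03,0,0,-0.045,0,0,0,0.03,0,0,-0.06,0,0,0,0.03,0,0,-0.06,0,0,0,0.03,0,0,-0.06,0,0,0,0.03]'

```text
clock: 6.5
ee_pos: [0.5454, -0.0454, 0.0985]
orientation: [0.106, 0.994, 0.0, -0.0]
force: [-0.5, -0.4, -2.3]
opening: 0.457
finger_force: 40.0
```

```bash
python3 - <<'E'
from rig import manip
from h import *
print(manip.observe()["qpos"])
ims=[]
for n,(x,y) in(("scene",(160,110)),("side",(190,130))):
    f=manip.grab_frame(n); np.save(f"pics/{n}4.npy",f,allow_pickle=True); ims.append(cv2.resize(f["image"][y:y+130,x:x+100],(400,520),interpolation=cv2.INTER_CUBIC))
t=np.hstack(ims)[:,:,::-1]; t=(255*(t/255)**.6).astype(np.uint8)
cv2.imwrite("pics/c5.png",t)
E
```

```text
[ 2.74933570e-01  2.67209940e-01 -4.35334088e-01 -3.10689152e-04
 -8.68369951e-01 -2.05797583e+00]
```

View pics/c5.png

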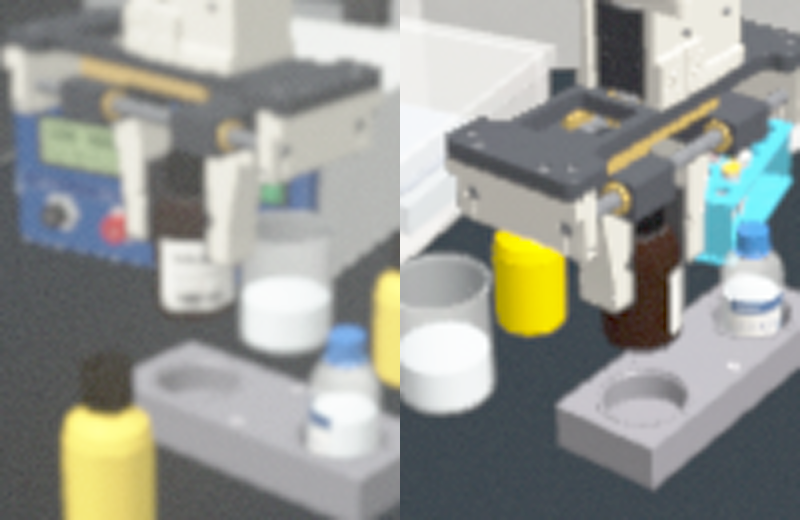

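The picture shows the bottle upright and clear of its empty well at crop (197,380) in the fingers, with the small bottle still standing. Now I lift it high.

Call:
apply_moves --moves '[0,0,-0.04,0,0,0,0.03,0,0,-0.08,0,0,0,0.03,0,0,-0.12,0,0,0,0.03,0,0,-0.16,0,0,0,0.03,0,0,-0.2,0,0,0,0.03,0.02,0,-0.24,0,0,0,0.03,0.04,0,-0.27,0,0,0,0.03,0.05,0,-0.28,0,0,0,0.03,0.05,0,-0.28,0,0,0,0.03]'

```text
clock: 7.72
ee_pos: [0.4966, -0.0346, 0.3784]
orientation: [0.106, 0.994, 0.0, 0.0]
force: [-0.1, -0.2, -2.3]
opening: 0.455
finger_force: 40.0
```

```bash
python3 -c "
from rig import manip
s=manip.observe();print(s['qpos'].round(3),s['ee_pos'],s['opening'],s['finger_force'])"
```

```text
[ 0.326 -0.004 -0.093 -0.    -1.482 -2.108] [ 0.49655011 -0.03457141  0.37838882] 0.45469147760615164 39.95624398898144
```

Call:
apply_moves --moves '[0,0,0,-0.1,0,0,0.03,0,0,0,-0.2,0,0,0.03,0,0,0,-0.3,0,0,0.03,0,0,0,-0.4,0,0,0.03,0,0,0,-0.4,0,0,0.03]'

```text
clock: 8.35
ee_pos: [0.4969, -0.0364, 0.3762]
orientation: [0.106, 0.974, 0.198, 0.019]
force: [0.3, -1.5, -1.2]
opening: 0.457
finger_force: 40.0
```

```bash
python3 -c "
from rig import manip
s=manip.observe();print(s['qpos'].round(3),s['ee_pos'],s['orientation'],s['opening'],s['finger_force'])"
```

```text
[-0.01   0.008  0.008 -0.393 -1.495 -1.763] [ 0.49689355 -0.03640873  0.37615981] [0.1060927  0.97430235 0.19773835 0.01946306] 0.457313254788004 39.95681216430967
```

Joint 4 turns towards its roomy side. I'll continue to level.

Call:
apply_moves --moves '[0,0,0,-0.12,0,0,0.03,0,0,0,-0.24,0,0,0.03,0,0,0,-0.36,0,0,0.03,0,0,0,-0.48,0,0,0.03,0,0,0,-0.6,0,0,0.03,0,0,0,-0.6,0,0,0.03]'

```text
clock: 9.1
ee_pos: [0.4966, -0.036, 0.375]
orientation: [0.096, 0.872, 0.477, 0.048]
force: [0.7, -1.1, -1.0]
opening: 0.457
finger_force: 40.0
```

```bash
python3 -c "
from rig import manip
s=manip.observe();print(s['qpos'].round(3),s['ee_pos'],s['orientation'],s['opening'],s['finger_force'])"
```

```text
[-0.484  0.169  0.051 -0.964 -1.734 -1.33 ] [ 0.49657462 -0.03599552  0.37498445] [0.09618092 0.87216374 0.47727699 0.04781542] 0.4572803779993984 39.960098207811825
```

Call:
apply_moves --moves '[0,0,0,-0.12,0,0,0.03,0,0,0,-0.24,0,0,0.03,0,0,0,-0.36,0,0,0.03,0,0,0,-0.46,0,0,0.03,0,0,0,-0.54,0,0,0.03,0,0,0,-0.57,0,0,0.03,0,0,0,-0.57,0,0,0.03,0,0,0,-0.57,0,0,0.03,0,0,0,-0.57,0,0,0.03]'

```text
clock: 10.22
ee_pos: [0.4967, -0.0345, 0.3793]
orientation: [0.074, 0.704, 0.702, 0.075]
force: [-0.2, -1.5, -1.9]
opening: 0.456
finger_force: 40.0
```

```bash
python3 - <<'E'
from rig import manip
from h import *
s=manip.observe();print(s['qpos'].round(3),s['joint_vel'].round(3),s['ee_pos'],s['orientation'],s['finger_force'])
ims=[]
for n in("scene","side"):
    f=manip.grab_frame(n); np.save(f"pics/{n}6.npy",f,allow_pickle=True); ims.append(cv2.resize(f["image"],(400,300),interpolation=cv2.INTER_AREA))
t=np.vstack([np.hstack(ims)])[:,:,::-1]
cv2.imwrite("pics/c6.png",t)
E
```

```text
[-0.699  0.416 -0.03  -1.343 -2.006 -1.072] [-0.006  0.006 -0.003 -0.005 -0.003  0.003] [ 0.49671768 -0.03451491  0.37930977] [0.07415869 0.7042446  0.70206469 0.07513463] 39.96407805729177
```

View pics/c6.png

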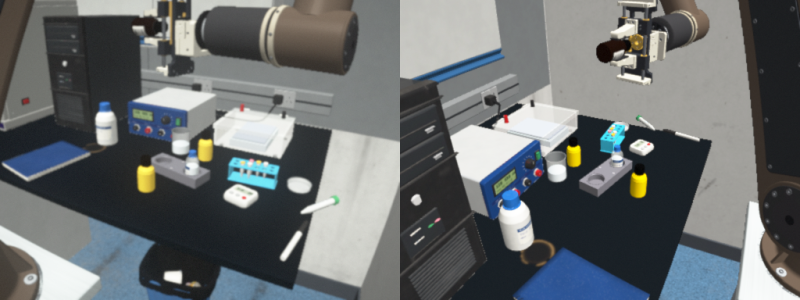

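The bottle is level in the gripper at tile (145,27) in the scene view and (607,50) in the side view, and everything else is undisturbed. One enlarged check that it hasn't slipped in the pads:

```bash
python3 - <<'E'
from h import *
from rig import manip
from scipy.spatial.transform import Rotation as Ro
s=manip.observe();R=Ro.from_quat(s["orientation"]).as_matrix();p=s["ee_pos"]
ims=[]
for n,(x,y) in(("scene6",(155,0)),("side6",(240,20))):
    f=load(n); ims.append(cv2.resize(f["image"][y:y+90,x:x+90],(400,400),interpolation=cv2.INTER_CUBIC))
    print((proj(f,[p+R@np.array([0,0,z]) for z in(.03,-.028,-.059)])-[x,y])*400/90)
cv2.imwrite("pics/c7.png",(255*(np.hstack(ims)[:,:,::-1]/255)**.5).astype(np.uint8))
E
```

```text
[[ 88.79304531 144.21828127]
 [190.11891527 149.59941842]
 [248.58245079 152.98557067]]
[[ 93.68909681 211.15218347]
 [185.35959384 181.54710711]
 [229.9032346  167.31015293]]
```

View pics/c7.png

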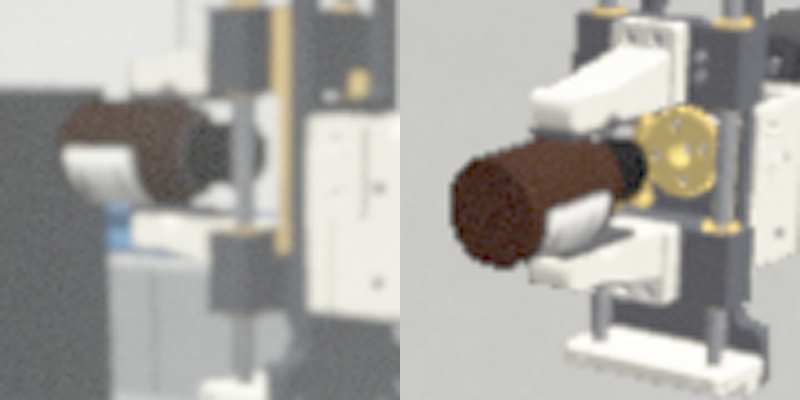

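The bottle lies square between the pads. Its underside centre is at about (490,212) in the crop, against (494,211) predicted for a level axis, so I'm handing in.

```bash
python3 -c "
from rig import manip
print(manip.close_job())"
```

```text
the job is handed in; nothing more can be done
None
```

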